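# Sort the glass-rod bundles back into their own cradles

## Task

The four bundles of glass rod at my torch have been put back in one another's cradles. Swap them round until each bundle lies level in both V rests of the cradle with the chip of its own colour, roughly centred lengthwise, and nothing is left in the cradle without a chip. Use that empty cradle as the parking place on the way: set every bundle down rather than letting it drop, and never lay one on the bench.

Things in the scene. Friction and masses are not known exactly. Their poses are not given: they have to be found in the camera images.
- red_bundle: bundle of seven red glass rods held by two thin black rubber bands, stiff, a round bar 21 mm across and 160 mm long, about 0.11 kg; origin at its centre (half-way up and half-way along), x along the rods; either end may point either way and it may be rolled about x. Grip it across the middle, between the bands (62 mm of free length)
- yellow_bundle: bundle of seven yellow glass rods held by two thin black rubber bands, stiff, a round bar 21 mm across and 160 mm long, about 0.11 kg; origin at its centre (half-way up and half-way along), x along the rods; either end may point either way and it may be rolled about x. Grip it across the middle, between the bands (62 mm of free length)
- blue_bundle: bundle of seven blue glass rods held by two thin black rubber bands, stiff, a round bar 21 mm across and 160 mm long, about 0.11 kg; origin at its centre (half-way up and half-way along), x along the rods; either end may point either way and it may be rolled about x. Grip it across the middle, between the bands (62 mm of free length)
- green_bundle: bundle of seven green glass rods held by two thin black rubber bands, stiff, a round bar 21 mm across and 160 mm long, about 0.11 kg; origin at its centre (half-way up and half-way along), x along the rods; either end may point either way and it may be rolled about x. Grip it across the middle, between the bands (62 mm of free length)
- red_cradle: fixed steel rod cradle with a red glass chip (30 x 44 mm) at x = +104 mm. Origin under its foot midway between its V rests; x along it to the foot's longer end, away from the robot within 10 degrees; z up. A seated bundle's centre is 35 mm above the origin at y = 0, lying along x. Two V rests, each 10 mm long, at x = -50 and +50 mm; open between them. All cradles are of one size
- yellow_cradle: fixed steel rod cradle with a yellow glass chip (30 x 44 mm) at x = +104 mm. Origin under its foot midway between its V rests; x along it to the foot's longer end, away from the robot within 10 degrees; z up. A seated bundle's centre is 35 mm above the origin at y = 0, lying along x. Like the red one. V rests: 90 degrees, 45 mm wide at the mouth, tops 41 mm above the origin
- blue_cradle: fixed steel rod cradle with a blue glass chip (30 x 44 mm) at x = +104 mm. Origin under its foot midway between its V rests; x along it to the foot's longer end, away from the robot within 10 degrees; z up. A seated bundle's centre is 35 mm above the origin at y = 0, lying along x. Like the red one. Foot plate 60 mm wide, 5 mm thick, from x = -65 to +125 mm
- green_cradle: fixed steel rod cradle with a green glass chip (30 x 44 mm) at x = +104 mm. Origin under its foot midway between its V rests; x along it to the foot's longer end, away from the robot within 10 degrees; z up. A seated bundle's centre is 35 mm above the origin at y = 0, lying along x. Like the red one. All cradles stand parallel, side by side, about 100 mm apart, on a 6 mm board; each holds one bundle
- spare_cradle: fixed steel rod cradle without a chip. Origin under its foot midway between its V rests; x along it to the foot's longer end, away from the robot within 10 degrees; z up. A seated bundle's centre is 35 mm above the origin at y = 0, lying along x. Like the red one but for the chip; empty at the start, for parking
There are look-alikes about, which are no part of the job. There is more than one size of the red_bundle; the job needs the middle-sized.

How it is judged:
On the way:
1. one of the bundles is parked, let go, in the cradle without a chip (((x of red_bundle in the frame of spare_cradle between -0.015 and 0.015 m and y of red_bundle in the frame of spare_cradle between -0.008 and 0.008 m and z of red_bundle in the frame of spare_cradle between 0.02985 and 0.03985 m and angle between the x axis of red_bundle and the x axis of spare_cradle, either way round below 0.15 rad and contact force between the fingers and red_bundle below 0.05 N and linear speed of red_bundle below 0.02 m/s) or (x of yellow_bundle in the frame of spare_cradle between -0.015 and 0.015 m and y of yellow_bundle in the frame of spare_cradle between -0.008 and 0.008 m and z of yellow_bundle in the frame of spare_cradle between 0.02985 and 0.03985 m and angle between the x axis of yellow_bundle and the x axis of spare_cradle, either way round below 0.15 rad and contact force between the fingers and yellow_bundle below 0.05 N and linear speed of yellow_bundle below 0.02 m/s) or (x of blue_bundle in the frame of spare_cradle between -0.015 and 0.015 m and y of blue_bundle in the frame of spare_cradle between -0.008 and 0.008 m and z of blue_bundle in the frame of spare_cradle between 0.02985 and 0.03985 m and angle between the x axis of blue_bundle and the x axis of spare_cradle, either way round below 0.15 rad and contact force between the fingers and blue_bundle below 0.05 N and linear speed of blue_bundle below 0.02 m/s) or (x of green_bundle in the frame of spare_cradle between -0.015 and 0.015 m and y of green_bundle in the frame of spare_cradle between -0.008 and 0.008 m and z of green_bundle in the frame of spare_cradle between 0.02985 and 0.03985 m and angle between the x axis of green_bundle and the x axis of spare_cradle, either way round below 0.15 rad and contact force between the fingers and green_bundle below 0.05 N and linear speed of green_bundle below 0.02 m/s))), for 0.2 s.
At the end, for the whole second after the job is handed in: each of the four bundles rests, let go and still, in the cradle with the chip of its own colour: centre within 15 mm lengthwise and 8 mm sideways of the middle of the cradle, within 5 mm of its seated height (35 mm above the cradle's origin), and parallel to it within 0.15 rad (x of red_bundle in the frame of red_cradle between -0.015 and 0.015 m and y of red_bundle in the frame of red_cradle between -0.008 and 0.008 m and z of red_bundle in the frame of red_cradle between 0.02985 and 0.03985 m and angle between the x axis of red_bundle and the x axis of red_cradle, either way round below 0.15 rad and contact force between the fingers and red_bundle below 0.05 N and linear speed of each of red_bundle, yellow_bundle, blue_bundle, green_bundle below 0.02 m/s and x of yellow_bundle in the frame of yellow_cradle between -0.015 and 0.015 m and y of yellow_bundle in the frame of yellow_cradle between -0.008 and 0.008 m and z of yellow_bundle in the frame of yellow_cradle between 0.02985 and 0.03985 m and angle between the x axis of yellow_bundle and the x axis of yellow_cradle, either way round below 0.15 rad and contact force between the fingers and yellow_bundle below 0.05 N and x of blue_bundle in the frame of blue_cradle between -0.015 and 0.015 m and y of blue_bundle in the frame of blue_cradle between -0.008 and 0.008 m and z of blue_bundle in the frame of blue_cradle between 0.02985 and 0.03985 m and angle between the x axis of blue_bundle and the x axis of blue_cradle, either way round below 0.15 rad and contact force between the fingers and blue_bundle below 0.05 N and x of green_bundle in the frame of green_cradle between -0.015 and 0.015 m and y of green_bundle in the frame of green_cradle between -0.008 and 0.008 m and z of green_bundle in the frame of green_cradle between 0.02985 and 0.03985 m and angle between the x axis of green_bundle and the x axis of green_cradle, either way round below 0.15 rad and contact force between the fingers and green_bundle below 0.05 N); the robot touches nothing.
It fails at once if a bundle is laid or dropped on the bench (its centre lower than 24 mm above the bench) (height (world z) of any of red_bundle, yellow_bundle, blue_bundle, green_bundle below 0.024 m).
It fails at once if a bundle is let go in the air, more than about 25 mm above its seat ((contact force between the fingers and red_bundle below 0.05 N and height (world z) of red_bundle above 0.066 m) or (contact force between the fingers and yellow_bundle below 0.05 N and height (world z) of yellow_bundle above 0.066 m) or (contact force between the fingers and blue_bundle below 0.05 N and height (world z) of blue_bundle above 0.066 m) or (contact force between the fingers and green_bundle below 0.05 N and height (world z) of green_bundle above 0.066 m)).
It also fails if it takes over 122 s, if anything falls off the work surface, if the arm or the gripper's body presses on something with over 40 N, if the wrist force passes 120 N, or if a joint passes its speed limit or range.

## Robot

A 7-joint arm with a two-finger parallel gripper is mounted at the origin on the work surface. World frame = base frame: x ahead of the robot, y to its left, z up, the work surface at z = 0. Lengths are in m, angles in rad, forces in N, time in s.
With the tool pointing down it reaches from about 0.4 to 0.9 m from the base axis. Payload 5.5 kg.
Tool frame: the origin (TCP) lies on the centre line of the jaws, within the pads' length; the fingertips stand 19 mm ahead of it and the grasp point (between the pads) is the TCP; z points along the fingers, y is the line along which they close (so a half turn about z gives the same grasp; the last joint's range is limited). The gripper opens to 92 mm and grips with 3 to 60 N. Pads are 19 mm wide; open, the fingers measure 130 mm over their backs; the gripper's body (75 mm by 190 mm) begins 47 mm behind the grasp point.
Start: joints at [1.604, 0.501, -0.427, 1.55, 0.221, 1.138, -0.21], TCP at [0.148, -0.633, 0.246] pointing down, gripper open.
Joint ranges: [-2.88, 2.88], [-0.31, 2.03], [-1.54, 1.56], [0.2, 2.42], [-1.41, 4.55], [0.19, 2.02], [-2.57, 2.57]. Speed limits (rad/s): [2.57, 2.57, 3.14, 3.14, 3.14, 3.14, 3.14].

## Interface

Orientations are given as [roll, pitch, yaw] about the fixed x, y, z axes, in that order (R = Rz(yaw) Ry(pitch) Rx(roll)).
In Python, from cell import * gives the robot as it stands. Calls block until the motion is done:
- goto(position, orientation): joint-space move of the TCP to a pose.
- move_straight(position, rot=None, vel=0.15, f_stop=None): straight line of the TCP; rot=None keeps the orientation; vel is the mean speed in m/s. With f_stop (N) it stops when the force on the tool has changed by that much, and returns True; else False.
- movej(angles): joint-space move.
- gripper_to(opening, strength=None): finger opening in m; strength is the grip in N (None keeps the last); returns when the fingers have stopped.
- sleep(seconds).
- inverse_kinematics(position, orientation): joint angles nearest the present ones, or None.
- read_state(): the state.
- capture(name): name is "side" or "top" or "wrist"; returns a dict with "image" (384x512x3 uint8, red, green, blue), "depth" (384x512 float32, m along the optical axis (not along the pixel's ray), 0 where there is no reading), "K" (3x3 intrinsics, pixels), "pose" (4x4, takes a point from camera to world coordinates); the wrist camera has in their place "tool_from_camera" (4x4, takes a point from camera to tool coordinates, whose origin is the TCP and whose axes are the flange's). Camera axes: x right, y up, looking along -z (the intrinsics and any distortion apply to the point x, -y, -z); pixel columns grow to the right and rows downward; lengths in m; the calibration is good to about 2 mm. The wrist camera is an equidistant fisheye: a pixel r from the principal point sees the ray r / f radians off the axis. A picture is of the moment at which its call begins: read the wrist's pose just before it.
A pose or a line that the arm cannot do raises PlanningError and nothing moves.
- close_job(): hands the job in; it is judged then, once.
Trained networks look in the newest picture that a camera, given by its name, has taken for a name from the list of things; names that differ only in an ending like _2 or _b are one class to them, and where a whole thing is asked for, a point or a joint stands for the part that bears it (a point fixed in the world has none). Each returns a list of dicts, best first, with "p" (0 to 1); they miss things now and then, are a little off and sometimes report something else, mostly with a low value. They report only what shows in the picture. A call takes as long as a camera call. They do not tell look-alikes from the thing itself.
- cut_out(name, camera): "mask" (384x512 bool, what is visible of it).
- spot_point(name, camera): "point" ([x, y, z] in m, in world coordinates, good to about 4 mm: a listed point, or the origin of a listed thing).
The state is a dict: "t": time; "joint_positions": joint angles; "joint_velocities": joint speeds; "effort": joint torques, N m; "ee_pos": TCP position; "ee_rot": TCP orientation; "force": force on the tool from outside, world axes, zero at the start; "torque": the same for the moment, N m; "grip_width": finger opening in m; "finger_force": force on a finger pad.
Only numpy, scipy, OpenCV 4.12 (cv2) and the standard library are available. Lean on these libraries where they do the work, as an engineer would, in place of code of your own. Each camera call takes 0.05 s, during which the arm holds its last target. There are 200 camera calls.

## Working session

There is one attempt and no reset: what is moved stays moved. The work goes in short steps, each a Python script; the robot and the scene stay as the last script left them, time stands still between calls to the robot, and variables do not carry over. Pictures are saved under pics/ and viewed, at most 14 in all, crops included, and the job is handed in when it is done.

```bash
mkdir -p pics; python3 - <<'E'
from cell import *
import cv2, numpy as np
for c in ["top","side"]:
    d=capture(c); cv2.imwrite(f"pics/{c}0.png",cv2.resize(d["image"][:,:,::-1],(800,600),interpolation=cv2.INTER_CUBIC))
    np.savez(f"{c}0.npz",**d)
    print(c,d["pose"].round(3).tolist(),d["K"].tolist())
    for n in ["red_bundle","yellow_bundle","blue_bundle","green_bundle","red_cradle","yellow_cradle","blue_cradle","green_cradle","spare_cradle"]:
        print(n,[(round(r["p"],2),np.round(r["point"],3).tolist()) for r in spot_point(n,c)])
print(read_state()["t"])
E
```

```text
top [[-0.017, 0.993, -0.121, 0.248], [-1.0, -0.018, -0.001, 0.003], [-0.003, 0.121, 0.993, 1.117], [0.0, 0.0, 0.0, 1.0]] [[442.6240151957529, 0.0, 255.14198895622837], [0.0, 442.6240151957529, 185.93267193085043], [0.0, 0.0, 1.0]]
red_bundle [(0.97, [0.551, 0.066, 0.041]), (0.81, [0.198, -0.279, 0.012]), (0.68, [0.286, 0.279, 0.009])]
yellow_bundle [(0.78, [0.482, -0.125, 0.042])]
blue_bundle [(0.65, [0.492, -0.226, 0.044])]
green_bundle [(0.56, [0.57, 0.169, 0.039])]
red_cradle [(0.6, [0.495, -0.225, 0.006])]
yellow_cradle [(0.75, [0.563, 0.169, 0.003])]
blue_cradle [(0.79, [0.486, -0.122, 0.006])]
green_cradle [(0.92, [0.545, 0.067, 0.003])]
spare_cradle [(0.73, [0.568, 0.259, 0.006])]
side [[-0.998, 0.032, -0.047, 0.356], [-0.057, -0.687, 0.725, 0.771], [-0.009, 0.726, 0.687, 0.8], [0.0, 0.0, 0.0, 1.0]] [[421.6599133908728, 0.0, 261.4858498654121], [0.0, 421.6599133908728, 190.3342715687129], [0.0, 0.0, 1.0]]
red_bundle [(0.95, [0.194, -0.281, 0.015]), (0.74, [0.282, 0.27, 0.006]), (0.59, [0.554, 0.064, 0.041])]
yellow_bundle [(0.74, [0.48, -0.123, 0.036]), (0.41, [0.496, -0.226, 0.04])]
blue_bundle [(0.95, [0.498, -0.226, 0.041])]
green_bundle [(0.83, [0.572, 0.166, 0.042])]
red_cradle [(0.69, [0.498, -0.227, 0.007])]
yellow_cradle [(0.68, [0.561, 0.168, 0.006])]
blue_cradle [(0.72, [0.484, -0.126, 0.007])]
green_cradle [(0.74, [0.545, 0.067, 0.006])]
spare_cradle [(0.61, [0.57, 0.264, 0.006]), (0.41, [0.478, -0.124, 0.038])]
1.0
```

View pics/top0.png

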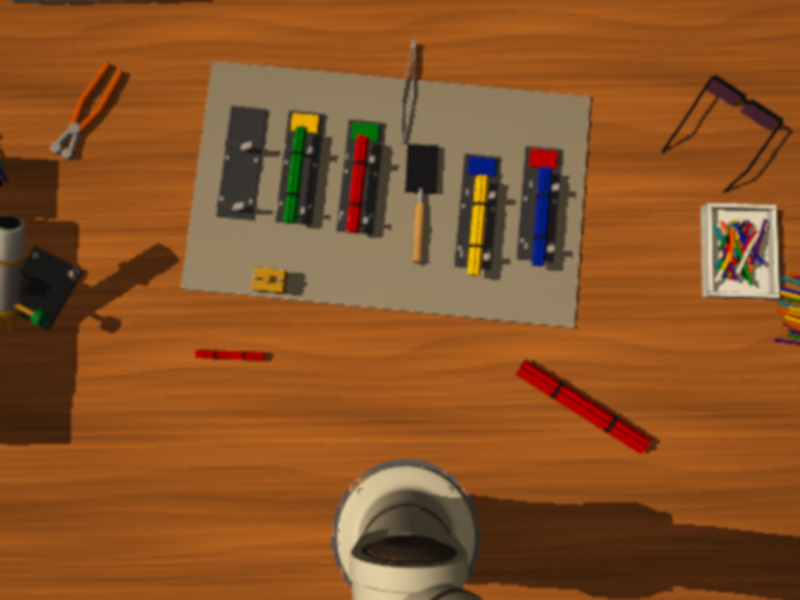

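View pics/side0.png

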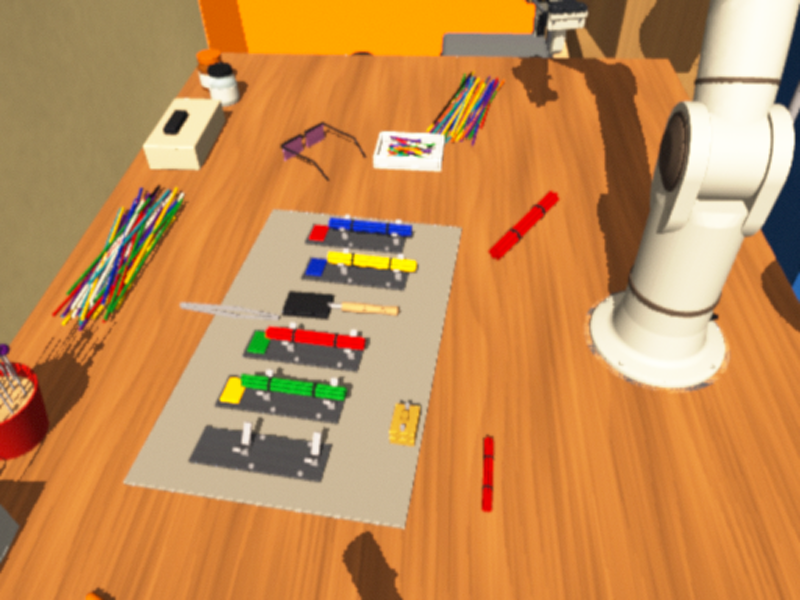

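Top view: chipless cradle at (243,163). The others hold: yellow chip (305,122) green bundle, green chip (366,130) red, blue chip (481,165) yellow, red chip (543,157) blue. Red candidates are (232,355) short, (585,405) long and (360,185) in the green cradle. The last is in between in size and matches a 160 mm bundle in a cradle, so it should be the middle-sized one; I'll confirm with a measurement and a crop.

```bash
cat > h.py <<'E'
from cell import *
import cv2, numpy as np
def pts(d,mask):
    v,u=np.nonzero(mask&(d["depth"]>0)); z=d["depth"][v,u].astype(float); K=d["K"]
    x=(u-K[0,2])*z/K[0,0]; y=-(v-K[1,2])*z/K[1,1]
    return (d["pose"]@np.c_[x,y,-z,np.ones(len(z))].T).T[:,:3]
def rect(p):
    (cx,cy),(w,h),a=cv2.minAreaRect(p[:,:2].astype(np.float32))
    if w<h: w,h,a=h,w,a+90
    a=(a+90)%180-90
    return np.round([cx,cy,w,h,np.radians(a),np.median(p[:,2])],4)
E
python3 - <<'E'
from h import *
for c in ["top","side"]:
    d=capture(c)
    for n in ["red_bundle","yellow_bundle","blue_bundle","green_bundle","red_cradle","yellow_cradle","blue_cradle","green_cradle","spare_cradle"]:
        for r in cut_out(n,c):
            if r["p"]<.45: continue
            p=pts(d,cv2.erode(r["mask"].astype(np.uint8),np.ones((2,2)))>0)
            if "cradle" in n: p=p[p[:,2]<.02]
            if len(p)<20: continue
            yaw=""
            if "bundle" in n:
                p=p[p[:,2]>np.median(p[:,2])-.012]
                vx,vy,x0,y0=cv2.fitLine(p[:,:2].astype(np.float32),cv2.DIST_HUBER,0,.01,.01).ravel(); yaw=round(np.arctan(vy/vx),4)
            print(c,n,round(r["p"],2),rect(p).tolist(),yaw,len(p))
    if c=="top": cv2.imwrite("pics/crop.png",cv2.resize(d["image"][50:300,110:430,::-1],(768,600),interpolation=cv2.INTER_CUBIC))
E
```

```text
top red_bundle 0.77 [0.5519, 0.0648, 0.1553, 0.0183, -0.1139, 0.0486] -0.1181 448
top red_bundle 0.63 [0.1957, -0.2819, 0.2271, 0.0275, 0.9781, 0.0268] 0.9796 998
top red_bundle 0.54 [0.2864, 0.2747, 0.1055, 0.0149, 1.5219, 0.0121] 1.496 221
top yellow_bundle 0.57 [0.4822, -0.1244, 0.1495, 0.0181, -0.1171, 0.049] -0.1231 345
top blue_bundle 0.82 [0.4944, -0.2263, 0.1577, 0.0196, -0.1222, 0.0485] -0.1179 458
top green_bundle 0.64 [0.5681, 0.1635, 0.152, 0.0185, -0.1446, 0.0483] -0.1189 414
top red_cradle 0.83 [0.5237, -0.2301, 0.1892, 0.0619, -0.1408, 0.0113]  912
top yellow_cradle 0.67 [0.5923, 0.1616, 0.188, 0.0581, -0.1145, 0.0114]  882
top blue_cradle 0.57 [0.5125, -0.1283, 0.1868, 0.0584, -0.1289, 0.0118]  872
top green_cradle 0.76 [0.5751, 0.0615, 0.1876, 0.0599, -0.1284, 0.0112]  891
top spare_cradle 0.71 [0.6027, 0.2583, 0.1893, 0.0594, -0.1294, 0.0107]  1409
side red_bundle 0.95 [0.1918, -0.27, 0.2215, 0.0209, 0.9817, 0.0244] 0.9781 366
side red_bundle 0.79 [0.2828, 0.2793, 0.1065, 0.0121, 1.5216, 0.0122] 1.5153 242
side red_bundle 0.66 [0.5995, 0.2641, 0.1873, 0.0594, -0.12, 0.0104] -0.1203 1973
side red_bundle 0.61 [0.5499, 0.0728, 0.155, 0.0179, -0.1415, 0.0467] -0.1068 423
side yellow_bundle 0.75 [0.4787, -0.1155, 0.1552, 0.0218, -0.1021, 0.0445] -0.1041 348
side blue_bundle 0.62 [0.4917, -0.2162, 0.154, 0.0254, -0.1185, 0.044] -0.1031 294
side green_bundle 0.94 [0.5658, 0.1694, 0.1535, 0.0208, -0.1212, 0.047] -0.1171 489
side red_cradle 0.89 [0.5223, -0.22, 0.1854, 0.0539, -0.087, 0.0105]  601
side yellow_cradle 0.82 [0.5867, 0.1563, 0.1879, 0.0824, -0.1049, 0.0106]  1118
side blue_cradle 0.58 [0.5105, -0.1187, 0.1866, 0.0523, -0.1229, 0.0107]  723
side green_cradle 0.6 [0.5716, 0.077, 0.1857, 0.0473, -0.1613, 0.0105]  924
side spare_cradle 0.83 [0.5984, 0.264, 0.1861, 0.0591, -0.12, 0.0102]  1777
```

View pics/crop.png

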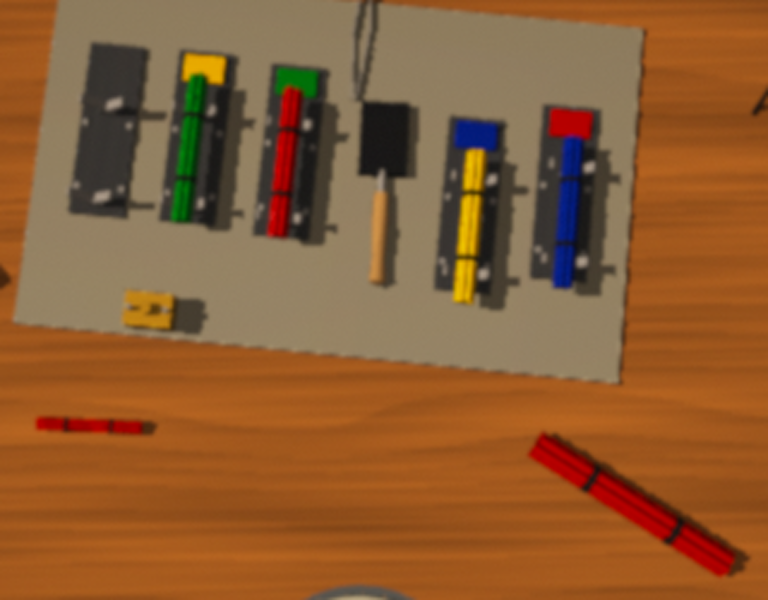

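Sizes: the red bundle in the cradle is 155 mm long and 18 mm wide at z ≈ 49 mm. The look-alikes are 105 mm and 227 mm, so the one at crop (285,160), with two bands and lying in the green-chip cradle, is the one meant. The assignment is a single 4-cycle: green→spare, yellow→yellow, blue→blue, red→red, green→green.

```bash
cat >> h.py <<'E'
YAW=-0.12; ROT=[np.pi,0,YAW]; ZG=0.041; ZH=0.13
C=dict(spare=(.570,.263),yellow=(.5615,.167),green=(.5445,.0675),blue=(.4840,-.1235),red=(.4955,-.2260))
def S(k="ee_pos"): return np.round(read_state()[k],4)
def pick(xy):
    move_straight([*xy,ZH],ROT,vel=.3) 
    gripper_to(.06)
    r=move_straight([*xy,ZG],ROT,vel=.12,f_stop=12)
    f0=S("force"); gripper_to(0.0,25)
    print("gripped",r,S(),"w",S("grip_width"),"ff",S("finger_force"),"dF",S("force")-f0)
    move_straight([*xy,ZH],ROT,vel=.12)
    print("lifted w",S("grip_width"),"ff",S("finger_force"),"F",S("force"),"t",S("t"))
def place(xy):
    move_straight([*xy,ZH],ROT,vel=.2); sleep(.2)
    move_straight([*xy,ZG+.012],ROT,vel=.12)
    r=move_straight([*xy,ZG-.001],ROT,vel=.03,f_stop=6)
    print("down",r,S(),"F",S("force"))
    gripper_to(.06); move_straight([*xy,ZH],ROT,vel=.15)
    print("placed, w",S("grip_width"),"F",S("force"),"t",S("t"))
E
python3 - <<'E'
from h import *
B=(.567,.1665)
print(S("ee_rot"))
for y in (YAW,YAW+np.pi): 
    q=inverse_kinematics([*B,.22],[np.pi,0,y]); print(y,None if q is None else np.round(q,2))
goto([*B,.22],ROT); gripper_to(.06)
print(S(),S("ee_rot"),S("t"))
d=capture("wrist"); cv2.imwrite("pics/wr1.png",d["image"][:,:,::-1])
for n in ["green_bundle","yellow_cradle","spare_cradle","green_cradle","red_bundle"]: print(n,[(round(r["p"],2),np.round(r["point"],4).tolist()) for r in spot_point(n,"wrist")])
E
```

```text
[ 3.1415e+00 -1.0000e-04  2.2990e-01]
-0.12 [ 0.27  0.51 -0.8   1.72  0.41  1.09 -2.36]
3.021592653589793 [ 0.53  0.78 -1.3   1.71  0.78  1.28  0.5 ]
[0.567  0.1665 0.22  ] [-3.1416 -0.     -0.1199] 5.875
green_bundle [(0.78, [0.571, 0.1669, 0.0396])]
yellow_cradle [(0.78, [0.5634, 0.1641, 0.0053])]
spare_cradle [(0.59, [0.5511, 0.0651, 0.0397]), (0.55, [0.5701, 0.2637, 0.008])]
green_cradle [(0.95, [0.548, 0.0693, 0.0069])]
red_bundle [(0.68, [0.5518, 0.0651, 0.0402])]
```

View pics/wr1.png

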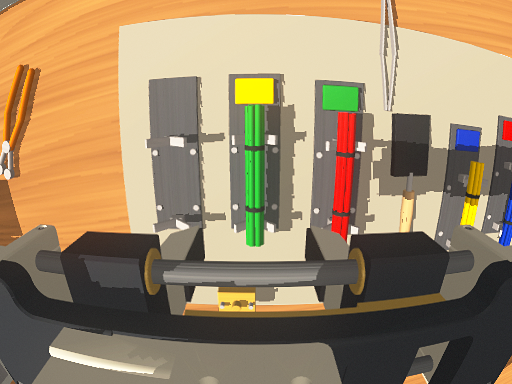

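The wrist view shows the green bundle at (255,170) under the yellow chip, parallel to the image axis and centred between the fingers. The spare cradle is empty at (175,155), and the network points agree with my estimates to 2–4 mm. Next I'll park green.

```bash
python3 - <<'E'
from h import *
for k,p in C.items():
    for y in (YAW,YAW+np.pi):
        print(k,[None if (q:=inverse_kinematics([*p,z],[np.pi,0,y])) is None else np.round(q,2).tolist() for z in (ZG,ZH)])
pick((.569,.1667)); place(C["spare"])
d=capture("wrist"); cv2.imwrite("pics/wr2.png",d["image"][:,:,::-1])
for n in ["green_bundle","spare_cradle"]: print(n,[(round(r["p"],2),np.round(r["point"],4).tolist()) for r in spot_point(n,"wrist")])
E
```

```text
spare [[-0.16, 0.72, -0.43, 1.73, 0.4, 0.77, -2.48], [0.05, 0.68, -0.74, 1.69, 0.53, 0.98, -2.57]]
spare [[0.3, 1.12, -1.23, 1.72, 1.14, 1.2, 0.19], [0.34, 1.03, -1.33, 1.68, 1.04, 1.31, 0.24]]
yellow [[0.15, 0.73, -0.64, 1.84, 0.6, 0.78, -2.51], [0.22, 0.61, -0.74, 1.8, 0.5, 0.93, -2.43]]
yellow [[0.49, 1.09, -1.24, 1.83, 1.15, 1.17, 0.29], [0.54, 0.99, -1.36, 1.79, 1.03, 1.27, 0.34]]
green [[0.33, 0.68, -0.64, 1.93, 0.6, 0.73, -2.36], [0.41, 0.55, -0.75, 1.89, 0.48, 0.88, -2.26]]
green [[0.7, 1.06, -1.25, 1.92, 1.15, 1.13, 0.41], [0.75, 0.95, -1.38, 1.89, 1.01, 1.23, 0.48]]
blue [[0.71, 0.61, -0.63, 2.05, 0.58, 0.66, -2.0], [0.82, 0.47, -0.76, 2.01, 0.44, 0.83, -1.88]]
blue [[1.14, 1.06, -1.31, 2.04, 1.19, 1.13, 0.71], [1.16, 0.79, -1.3, 2.0, 0.88, 1.08, 0.89]]
red [[0.87, 0.67, -0.63, 1.94, 0.58, 0.72, -1.8], [0.96, 0.54, -0.74, 1.91, 0.47, 0.88, -1.71]]
red [[1.27, 1.11, -1.31, 1.93, 1.2, 1.19, 0.93], [1.29, 0.88, -1.3, 1.9, 0.94, 1.16, 1.07]]
gripped False [0.569  0.1664 0.0411] w 0.0204 ff 25.0009 dF [ 0.1178 -2.7593  2.924 ]
lifted w 0.0199 ff 24.9998 F [ 1.1388 -0.2245 -2.0264] t 9.3333
down True [0.5705 0.2639 0.0412] F [0.907  2.6086 1.2635]
placed, w 0.0599 F [-0.4192 -0.7189 -0.1121] t 12.9417
green_bundle [(0.61, [0.5721, 0.2674, 0.0408])]
spare_cradle [(0.65, [0.5694, 0.2673, 0.0092])]
```

Green parked cleanly (within 3 mm lengthwise, finger forces clear). Next is the rest of the cycle. The script stops if a grip width or landing height is off.

```bash
python3 - <<'E'
from h import *
def look(n,near):
    move_straight([*near,.2],ROT,vel=.3); sleep(.1); capture("wrist")
    r=[x["point"] for x in spot_point(n,"wrist") if np.hypot(*(np.array(x["point"][:2])-near))<.025 and x["p"]>.4]
    if not r: print(n,"not seen"); return np.array(near)
    print(n,np.round(r[0],4)); return (np.array(near)+r[0][:2])/2
def chk(w):
    w=S("grip_width"); assert .017<w<.024,w
for n,b,c in [("yellow",(.481,-.1243),"yellow"),("blue",(.495,-.2262),"blue"),("red",(.552,.0665),"red")]:
    p=look(n+"_bundle",b); print(p); pick(p); chk(n)
    place(C[c]); assert S("ee_pos")[2]>.12
    move_straight([*C[c],.2],ROT,vel=.3); sleep(.1); capture("wrist")
    for m in (n+"_bundle",c+"_cradle"): print("  ",m,[(round(r["p"],2),np.round(r["point"],4).tolist()) for r in spot_point(m,"wrist")][:2])
E
```

```text
yellow_bundle [ 0.4855 -0.1186  0.0393]
[ 0.48325 -0.12145]
gripped False [ 0.4832 -0.1232  0.0412] w 0.0201 ff 25.0002 dF [-0.2337 -5.5564  1.3385]
lifted w 0.0208 ff 24.9991 F [-0.6659  0.6095 -1.003 ] t 17.875
down True [0.5619 0.1672 0.0411] F [ 0.4    -0.5296  5.1601]
placed, w 0.0599 F [ 0.6157 -0.4503 -0.5697] t 22.5083
   yellow_bundle []
   yellow_cradle [(0.87, [0.5632, 0.1635, 0.0031]), (0.29, [0.5592, 0.1715, 0.0409])]
blue_bundle [ 0.4941 -0.2231  0.0453]
[ 0.49455 -0.22465]
gripped False [ 0.4946 -0.2251  0.0411] w 0.0205 ff 25.0002 dF [ 0.1356 -2.6698  0.419 ]
lifted w 0.0203 ff 24.9996 F [ 0.5546  0.7557 -0.8129] t 27.9167
down True [ 0.4843 -0.1235  0.0409] F [-0.523   0.5155  5.9992]
placed, w 0.06 F [-0.4756 -0.5056 -0.086 ] t 31.575
   blue_bundle [(0.9, [0.4805, -0.1225, 0.0449])]
   blue_cradle [(0.96, [0.4838, -0.1223, 0.0074])]
red_bundle not seen
[0.552  0.0665]
gripped False [0.5521 0.0667 0.0411] w 0.0201 ff 24.9998 dF [-0.8825  0.0419  0.2218]
lifted w 0.0203 ff 24.9995 F [ 0.7684 -0.7468 -2.1614] t 36.325
down True [ 0.4959 -0.2254  0.0411] F [0.794  1.1681 2.5687]
placed, w 0.0602 F [-0.819   0.6434 -0.3553] t 40.9417
   red_bundle [(0.61, [0.4957, -0.2257, 0.0406])]
   red_cradle [(0.98, [0.4951, -0.2215, 0.0052]), (0.47, [0.5452, 0.0715, 0.0069])]
```

```bash
python3 - <<'E'
from h import *
pick((.5715,.265)); assert .017<S("grip_width")<.024
place(C["green"])
# retreat to the right, clear of the views
move_straight([*C["green"],.3],ROT,vel=.3); goto([.3,-.45,.3],ROT)
for c in ["top","side"]:
    d=capture(c); cv2.imwrite(f"pics/{c}9.png",d["image"][:,:,::-1])
    for n in ["red","yellow","blue","green"]:
        o=C[n]
        for m in (n+"_bundle",n+"_cradle"): print(c,m,[(round(r["p"],2),np.round(r["point"],4).tolist()) for r in spot_point(m,c) if r["p"]>.4][:3])
        for r in cut_out(n+"_bundle",c):
            p=pts(d,r["mask"]); p=p[p[:,2]>.035]
            if r["p"]>.4 and len(p)>50: print("    ",rect(p).tolist())
print(S("t"))
E
```

```text
gripped False [0.5715 0.264  0.041 ] w 0.0204 ff 25.0014 dF [-1.5138 -3.492   2.169 ]
lifted w 0.0201 ff 24.9997 F [-0.5847 -0.5412 -1.1941] t 46.1083
down True [0.5448 0.0675 0.0409] F [-1.4262  0.2578  5.1242]
placed, w 0.0599 F [ 0.7494 -0.5955 -0.8249] t 50.2583
top red_bundle [(0.8, [0.2885, 0.2805, 0.0087]), (0.66, [0.4982, -0.2254, 0.0431]), (0.59, [0.2005, -0.2808, 0.0129])]
top red_cradle [(0.85, [0.4939, -0.2265, 0.0063])]
     [0.4977, -0.2251, 0.1585, 0.0249, -0.0997, 0.0478]
top yellow_bundle [(0.95, [0.562, 0.1622, 0.0422]), (0.72, [0.5434, 0.0681, 0.0361])]
top yellow_cradle [(0.63, [0.5604, 0.1653, 0.0064])]
     [0.559, 0.1669, 0.1543, 0.0212, -0.1163, 0.0482]
top blue_bundle [(0.82, [0.4869, -0.1231, 0.0444])]
top blue_cradle [(0.96, [0.4852, -0.1209, 0.0073])]
     [0.4852, -0.124, 0.1585, 0.0213, -0.111, 0.048]
top green_bundle [(0.81, [0.5427, 0.0674, 0.0411])]
top green_cradle [(0.83, [0.5477, 0.0699, 0.0038])]
     [0.5458, 0.067, 0.1586, 0.0222, -0.1125, 0.0476]
side red_bundle [(0.78, [0.1954, -0.283, 0.0146]), (0.75, [0.2823, 0.2691, 0.0084]), (0.55, [0.4983, -0.2272, 0.0377])]
side red_cradle [(0.96, [0.4956, -0.2303, 0.0064])]
     [0.4948, -0.2199, 0.1577, 0.0204, -0.0867, 0.0461]
side yellow_bundle [(0.7, [0.5591, 0.1686, 0.0376])]
side yellow_cradle [(0.92, [0.5647, 0.1688, 0.0042])]
     [0.5585, 0.1705, 0.1585, 0.0204, -0.1258, 0.0473]
side blue_bundle [(0.93, [0.4847, -0.1234, 0.0425])]
side blue_cradle [(0.77, [0.4821, -0.1229, 0.0085]), (0.51, [0.4992, -0.2263, 0.0068])]
     [0.4828, -0.1176, 0.1569, 0.019, -0.1215, 0.0463]
side green_bundle [(0.88, [0.5458, 0.0666, 0.0399])]
side green_cradle [(0.94, [0.5442, 0.07, 0.011])]
     [0.5432, 0.0685, 0.1583, 0.0287, -0.1029, 0.0471]
54.3333
```

View pics/top9.png

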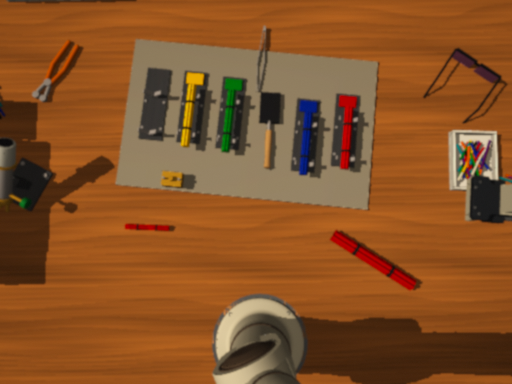

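View pics/side9.png

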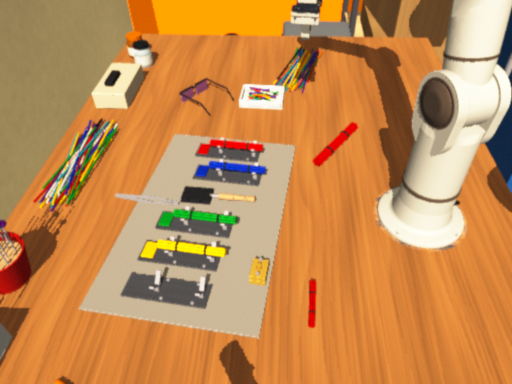

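The top view shows yellow at (190,110), green at (231,115), blue at (307,138) and red at (347,132), each level on its own colour's cradle and within about 5 mm of centre. The spare at (155,103) is empty, and the arm is clear.

```bash
python3 -c "
from cell import *
print(close_job())"
```

```text
the job is handed in; nothing more can be done
None
```

All four bundles lie level in the cradles of their own colour, within about 5 mm of centre by the camera check. The spare cradle was used for parking and is empty again, and I handed the job in at about 54 s of the 122 s allowed; no verdict was returned.

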